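# Seat the jig rack over its hidden key and lock it

### The job

At the tying bench, slide the slotted black jig rack along the station's lane into the recess and find by feel the spot where the pocket in its underside meets the locating key hidden below; there press it down past the spring catches until it is fully home, level and flush with the station's top, then swing the steel keeper bar across it until it clicks shut. The rack is brittle: do not press or push it harder than about 50 newtons. Leave the spool, the jar and the jig head where they are.

Things in the scene. Friction and masses are not known exactly. Their poses are not given: they have to be found in the camera images.
- station: Fixed aluminium block, 116 x 243 x 34 mm high (x -60..56, y -175..68, top z 34). Origin: on the bench under the recess centre. A lane 53 mm wide (x -26.5..26.5), open at its -y end, floor z 26, runs in +y from y -175 to -46 into the recess. On the top's near side a catch housing 14 mm high at x -59..-46.5, y -4..19 holds the bar's spring detent
- recess (a point): Centre of its mouth (z 34). 53 x 92 mm (y -46..46), floor z 14. Sprung steel bars stick 4 mm out of both side walls (y -41..41), 7 mm over the floor: the rack slides in over them, 8 mm proud; pressing it past them takes 10 to 20 N in all. A cross key (4 mm thick, 7 high, round top) stands on the floor at an unknown y -6..6: off it, a press stops dead with the rack 7 mm proud
- rack: Loose black plastic rack, 50 (x) x 70 (y) x 20 mm, 90 g; origin: centre of underside. Starts flat in the lane, y along it. Top: flat land 18 mm long at each end, four thin cross ribs (to full height) between. Under its middle a blind pocket, 40 (x) x 10 (y) x 9 mm deep, fits over the key with 3 mm play in y. Home: x 0, y wherever the key is, z 14 mm in the station, top at z 34
- keeper (a joint): Keeper bar's angle, rad, about a vertical pin: 0 = shut (along the station's -x, across the recess), grows to 2.1 as it opens towards +y; starts open, stays where left. Steel, 77 mm long, 12 wide, 8 high, underside 3 mm over the station's top: it passes only over a flush rack. Its tooth must be pushed past the detent at about 0.2 to 0.1 rad (some 4 N at the peg)
- keeper_hinge (a point): Bar's hinge axis, fixed to the station at x = 40, y = 0, z = 41 mm (mid-height of the bar)
- keeper_peg (a point): Top centre of the upright push peg on the bar: 10 mm diameter, 26 mm tall (z 45..71 mm), 60 mm from the hinge axis, moves with the bar
- spool: Bystander: wooden thread spool, 36 mm diameter, 34 mm high, upright; origin under its centre
- jar: Bystander: clear jar with an orange lid, 52 mm diameter, 65 mm high; origin under its centre
- jig_head: Bystander: lead jig head on the bench, 20 mm ball with a hook reaching 52 mm along its +x; origin under the ball
Mind the look-alikes: they are no part of the job. What is meant by the rack is not pink, and is the smaller of those in its own colour.

How it is judged:
On the way, in this order (a step that is already met when the one before it is completed fails the run):
1. the rack is home in the recess: level, and its top flush with the station within 2 mm (z of rack in the frame of station below 0.016 m and horizontal distance between rack and station below 0.012 m and angle between the z axis of rack and the z axis of station, either way round below 0.04 rad), for 0.2 s.
2. then the keeper bar is shut, past its detent (below 0.05 rad) (value of joint keeper below 0.05 rad), for 0.2 s.
At the end, for the whole second after the job is handed in: The rack lies still in the recess, its underside within 2 mm of the recess floor (top flush within 2 mm), level within 0.04 rad and within 12 mm of the recess centre; the keeper bar is shut past its detent, below 0.05 rad (all of step 1 and value of joint keeper below 0.05 rad and linear speed of rack below 0.01 m/s); the robot touches nothing.
It fails at once if the rack is pressed or pushed by the fingers with more than 60 N (contact force between the fingers and rack above 60 N).
It fails at once if a bystander (spool, jar or jig head) is moved more than 15 mm (distance of any of spool, jar, jig_head from where it was at the start of the episode above 0.015 m).
It also fails if it takes over 72 s, if anything falls off the work surface, if the arm or the gripper's body presses on something with over 40 N, if the wrist force passes 120 N, or if a joint passes its speed limit or range.

### The arm

A 6-joint arm with a two-finger parallel gripper is mounted at the origin on the work surface. World frame = base frame: x ahead of the robot, y to its left, z up, the work surface at z = 0. Lengths are in m, angles in rad, forces in N, time in s.
With the tool pointing down it reaches from about 0.35 to 0.85 m from the base axis. Payload 8.1 kg.
Tool frame: the origin (TCP) lies midway between the tips of the shut fingers; the grasp point (between the pads) lies 19 mm behind it; z points along the fingers, y is the line along which they close (so a half turn about z gives the same grasp; the last joint's range is limited). The gripper opens to 93 mm and grips with 3 to 60 N. Pads are 15 mm wide; open, the fingers measure 128 mm over their backs; the gripper's body (75 mm by 188 mm) begins 65 mm behind the grasp point.
Start: joints at [-1.365, 0.13, 1.488, -0, 1.523, -0.085], TCP at [0.172, -0.575, 0.219] pointing down, gripper open.
Joint ranges: [-2.96, 2.96], [-0.89, 2.26], [0.02, 2.5], [-1.34, 4.48], [0, 2.73], [-2.66, 2.66]. Speed limits (rad/s): [2.39, 2.39, 2.79, 3.14, 3.14, 3.14].

### API

Orientations are given as a rotation vector (axis times angle).
In Python, from plant import read_state, read_camera, camera_model, close_job gives the robot as it stands. The module is installed in compiled form; this text tells all that it offers.
- The arm moves only by the tool carry_out, never from a script. Its argument "moves" is a list of rows, each an object of numbers: "jaw": the finger opening in m, from 0 to 0.093; "dx", "dy", "dz": the shift along the tool's x, y, z in m; "yaw": the turn about the tool's z in rad. In form: [{"jaw": .., "dx": .., "dy": .., "dz": .., "yaw": ..}, ...]. A call has 1 to 8 rows; each row shifts and turns the commanded pose from where the row before left it, along the tool's axes as they then stand; what a row does not reach is not made up. A row lasts 1/8 s, in which the tool goes at most 62.5 mm and 10.7 degrees, less where a joint would pass 70% of its speed; a pose out of reach is approached as far as the arm can. A call is refused whole if a number of a shift passes 0.0625 or a number of a turn 0.188, either way. A call with a gripper value outside its range is refused whole. The fingers move at their own pace and stop on an object; "grip_force" is the grip in N (left out, the last holds). Time passes only in rows, so rows that do not move let the fingers close. It gives the time, the measured TCP pose, the force, the opening and the grip force at its end, in the units of the state.
- read_state(): the state, without advancing time (a new reading comes with each control period).
- read_camera(name): name is "scene" or "top" or "wrist"; returns the picture (420x560x3 uint8, red, green, blue); there is no depth.
- camera_model(name): a dict with "camera_matrix" (3x3 intrinsics, pixels), "view" (4x4, takes a point from world to camera coordinates). Camera axes: x right, y up, looking along -z (the intrinsics and any distortion apply to the point x, -y, -z); pixel columns grow to the right and rows downward; lengths in m; the calibration is good to about 2 mm. A picture is of the moment at which its call begins: read the wrist's pose just before it. camera_model takes no time and is no camera call; for the wrist camera it gives the pose at the moment of the call.
- close_job(): hands the job in; it is judged then, once.
The state is a dict: "t": time; "q": joint angles; "dq": joint speeds; "joint_torque": joint torques, N m; "tool_pos": TCP position; "orientation": TCP orientation; "force": force on the tool from outside, world axes, zero at the start; "wrist_torque": the same for the moment, N m; "opening": finger opening in m; "gripper_force": force on a finger pad.
Only numpy, scipy, OpenCV 4.12 (cv2) and the standard library are available. Lean on these libraries where they do the work, as an engineer would, in place of code of your own. Each camera call takes 0.05 s, during which the arm holds its last target. There are 200 camera calls.

## Working session

There is one attempt and no reset: what is moved stays moved. The work goes in short steps, Python scripts to look and compute and a tool call to move; the robot and the scene stay as the last step left them, time stands still between calls to the robot, and variables do not carry over. Pictures are saved under pics/ and viewed, at most 10 in all, crops included, and the job is handed in when it is done.

Besides the shell and the picture viewer there is one more tool, called by a JSON object that holds its "method" and its "body", one argument or row to a line. carry_out: Moves the arm, as the interface text tells. Its arguments: {"type":"object","properties":{"moves":{"type":"array","items":{"type":"object","properties":{"jaw":{"type":"number"},"dx":{"type":"number"},"dy":{"type":"number"},"dz":{"type":"number"},"yaw":{"type":"number"}}}},"grip_force":{"type":"number"}},"required":["moves"]}

```bash
mkdir -p pics
python3 - <<'E'
from plant import *
import cv2,numpy as np
s=read_state();print({k:np.round(v,3) for k,v in s.items()})
for n in("scene","top"):
    cv2.imwrite(f"pics/{n}0.png",read_camera(n)[:,:,::-1]);m=camera_model(n);print(n,np.round(m["camera_matrix"],1).tolist(),np.round(m["view"],3).tolist(),m.keys())
E
```

```text
{'t': np.float64(0.0), 'q': array([-1.365,  0.131,  1.489, -0.   ,  1.523, -0.085]), 'dq': array([0.002, 0.001, 0.001, 0.001, 0.001, 0.001]), 'joint_torque': array([ 2.0000e-03, -5.5985e+01, -4.9176e+01,  7.7000e-02,  3.5000e-02,
       -0.0000e+00]), 'tool_pos': array([ 0.172, -0.574,  0.218]), 'orientation': array([-3.107, -0.455,  0.   ]), 'force': array([ 0.293, -0.037,  0.155]), 'wrist_torque': array([ 0.02 ,  0.035, -0.016]), 'gripper_force': np.float64(0.0), 'opening': np.float64(0.093)}
scene [[413.7, 0.0, 276.5], [0.0, 413.7, 208.9], [0.0, 0.0, 1.0]] [[0.872, 0.49, 0.008, -0.487], [-0.315, 0.549, 0.774, 0.139], [0.374, -0.677, 0.633, -0.951], [0.0, 0.0, 0.0, 1.0]] dict_keys(['camera_matrix', 'view'])
top [[541.3, 0.0, 283.5], [0.0, 541.3, 204.2], [0.0, 0.0, 1.0]] [[-0.015, -1.0, 0.0, -0.031], [0.983, -0.014, 0.181, -0.596], [-0.181, 0.003, 0.983, -0.942], [0.0, 0.0, 0.0, 1.0]] dict_keys(['camera_matrix', 'view'])
```

View pics/top0.png

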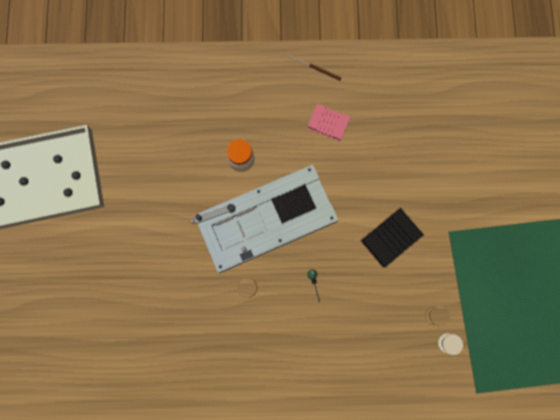

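View pics/scene0.png

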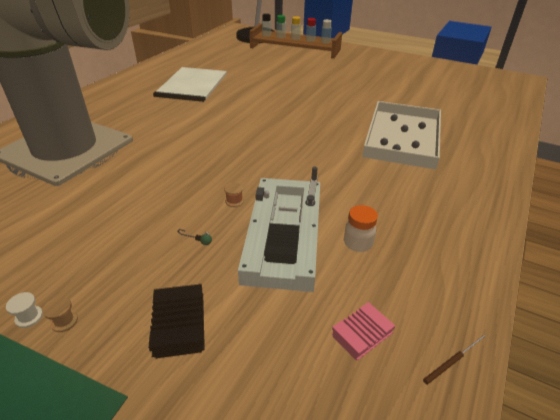

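The top view shows the station at about (267,218) with its lane opening to the upper right. The rack is in the lane at (294,204), the keeper hinge is near (231,208) with the bar open to the left, and the catch housing is at (246,255). The jar is at (239,152), the jig head at (312,274) and the spool at (247,287). The larger black rack at (392,237) and the pink one are look-alikes.

```bash
cat > h.py <<'E'
from plant import *
import cv2,numpy as np
from scipy.spatial.transform import Rotation as R
def ray(m,uv,z):
    K,V=np.array(m["camera_matrix"]),np.array(m["view"]);Rm,t=V[:3,:3],V[:3,3];C=-Rm.T@t
    p=np.linalg.inv(K)@[uv[0],uv[1],1];d=Rm.T@np.array([p[0],-p[1],-p[2]])
    return C+d*(z-C[2])/d[2]
def proj(m,P):
    K,V=np.array(m["camera_matrix"]),np.array(m["view"]);c=V[:3,:3]@np.array(P)+V[:3,3]
    q=K@[c[0],-c[1],-c[2]];return q[:2]/q[2]
E
python3 - <<'E'
from h import *
im=cv2.imread("pics/top0.png");m=camera_model("top")
hsv=cv2.cvtColor(im,cv2.COLOR_BGR2HSV)
roi=np.zeros(im.shape[:2],np.uint8);roi[155:285,185:350]=1
al=((hsv[...,1]<45)&(hsv[...,2]>110)).astype(np.uint8)*roi
al=cv2.morphologyEx(al,cv2.MORPH_OPEN,np.ones((3,3)))
c=max(cv2.findContours(al,0,2)[0],key=cv2.contourArea)
# outline rays at top height
P=np.array([ray(m,p[0],.034)[:2] for p in c]).astype(np.float32)
r=cv2.minAreaRect(P);print("station",r,cv2.boxPoints(r).tolist())
bl=((hsv[...,2]<50)).astype(np.uint8)*roi
c=max(cv2.findContours(bl,0,2)[0],key=cv2.contourArea)
P=np.array([ray(m,p[0],.046)[:2] for p in c]).astype(np.float32)
print("rack",cv2.minAreaRect(P), -np.array(m["view"])[:3,:3].T@np.array(m["view"])[:3,3])
crop=im[155:285,185:350];cv2.imwrite("pics/crop1.png",cv2.resize(crop,None,fx=4.5,fy=4.5,interpolation=cv2.INTER_CUBIC))
E
```

```text
station ((0.5739246606826782, -0.004348129034042358), (0.11861154437065125, 0.2473999261856079), 22.825998306274414) [[0.4712758958339691, 0.08665783703327179], [0.567250669002533, -0.14136752486228943], [0.6765733957290649, -0.0953540951013565], [0.5805986523628235, 0.1326712667942047]]
rack ((0.5985915064811707, -0.05761881172657013), (0.04612530767917633, 0.06583236902952194), 23.350059509277344) [ 0.41496894 -0.03642544  1.03400317]
```

View pics/crop1.png

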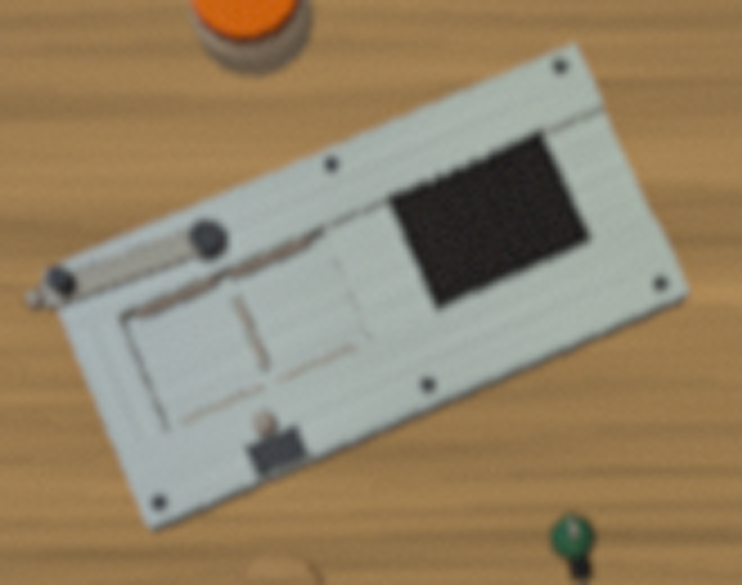

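{"method": "carry_out", "body": {
  "moves": [
    {"yaw": -0.106},
    {"dx": 0.0495,"dy": -0.026},
    {"dx": 0.0495,"dy": -0.026},
    {"dx": 0.0495,"dy": -0.026},
    {"dx": 0.0495,"dy": -0.026},
    {"dx": 0.0495,"dy": -0.026},
    {"dx": 0.0495,"dy": -0.026},
    {"dx": 0.0495,"dy": -0.026}
  ]
}}

```text
invalid input at $.moves[0]: expected keys jaw, dx, dy, dz, yaw
```

{"method": "carry_out", "body": {
  "moves": [
    {"dx": 0.0495,"dy": -0.026},
    {"dx": 0.0495,"dy": -0.026},
    {"dx": 0.0495,"dy": -0.026},
    {"dx": 0.0495,"dy": -0.026},
    {"dx": 0.0495,"dy": -0.026},
    {}
  ]
}}

```text
invalid input at $.moves[0]: expected keys jaw, dx, dy, dz, yaw
```

Run:
```python
from h import *
s=read_state();T=R.from_rotvec(s["orientation"]).as_matrix();print(s["t"],np.round(s["tool_pos"],4),np.round(T,4).tolist(),np.round(s["force"],2))
m=camera_model("wrist");im=read_camera("wrist")[:,:,::-1];cv2.imwrite("pics/w1.png",im);np.savez("w1.npz",K=m["camera_matrix"],V=m["view"])
th=np.radians(22.8);c,sn=np.cos(th),np.sin(th)
for n,l in dict(org=(0,0,.034),hinge=(.04,0,.045),cor1=(-.06,-.175,.034),cor2=(.056,-.175,.034),cor3=(.056,.068,.034),rack=(0,-.112,.046)).items():
    print(n,np.round(proj(m,(.555+c*l[0]-sn*l[1],.0458+sn*l[0]+c*l[1],l[2]))))
```

```text
0.1 [ 0.1719 -0.5743  0.2177] [[0.958, 0.2867, -0.0004], [0.2867, -0.958, 0.0016], [0.0001, -0.0016, -1.0]] [ 0.25  0.48 -0.01]
org [-639. -821.]
hinge [ -765. -1026.]
cor1 [-266. -693.]
cor2 [ -399. -1105.]
cor3 [-860. -995.]
rack [-488. -923.]
```

View pics/w1.png

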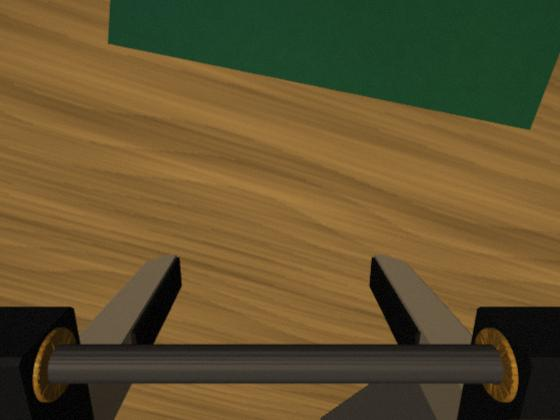

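The rows need all five keys, so neither call moved the arm. This wrist picture shows only the bench, the green mat and the fingers (tips at about (180,258) and (372,258)). I'll resend with full rows.

{"method": "carry_out", "body": {
  "moves": [
    {"jaw": 0.093,"dx": 0,"dy": 0,"dz": 0,"yaw": -0.106},
    {"jaw": 0.093,"dx": 0.0495,"dy": -0.026,"dz": 0,"yaw": 0},
    {"jaw": 0.093,"dx": 0.0495,"dy": -0.026,"dz": 0,"yaw": 0},
    {"jaw": 0.093,"dx": 0.0495,"dy": -0.026,"dz": 0,"yaw": 0},
    {"jaw": 0.093,"dx": 0.0495,"dy": -0.026,"dz": 0,"yaw": 0},
    {"jaw": 0.093,"dx": 0.0495,"dy": -0.026,"dz": 0,"yaw": 0},
    {"jaw": 0.093,"dx": 0.0495,"dy": -0.026,"dz": 0,"yaw": 0},
    {"jaw": 0.093,"dx": 0.0495,"dy": -0.026,"dz": 0,"yaw": 0}
  ]
}}

```text
t: 1.15
tool_pos: [0.4221, -0.2714, 0.2185]
orientation: [-3.08, -0.619, -0.0]
force: [-0.3, -1.3, -0.6]
opening: 0.0931
gripper_force: 0.0
```

{"method": "carry_out", "body": {
  "moves": [
    {"jaw": 0.093,"dx": 0.0495,"dy": -0.026,"dz": 0,"yaw": 0},
    {"jaw": 0.093,"dx": 0.0495,"dy": -0.026,"dz": 0,"yaw": 0},
    {"jaw": 0.093,"dx": 0.03,"dy": -0.026,"dz": 0,"yaw": 0},
    {"jaw": 0.093,"dx": 0,"dy": -0.05,"dz": 0,"yaw": 0},
    {"jaw": 0.093,"dx": 0,"dy": 0,"dz": 0,"yaw": 0}
  ]
}}

```text
t: 1.78
tool_pos: [0.49, -0.1024, 0.218]
orientation: [-3.078, -0.624, 0.002]
force: [0.5, 0.3, -0.1]
opening: 0.0928
gripper_force: 0.0
```

Run:
```python
from h import *
s=read_state();T=R.from_rotvec(s["orientation"]).as_matrix();print(s["t"],np.round(s["tool_pos"],4),np.round(T,4).tolist(),np.round(s["force"],2))
m=camera_model("wrist");im=read_camera("wrist")[:,:,::-1];cv2.imwrite("pics/w1.png",im);np.savez("w1.npz",camera_matrix=m["camera_matrix"],view=m["view"])
th=np.radians(22.8);c,sn=np.cos(th),np.sin(th)
for n,l in dict(org=(0,0,.034),hinge=(.04,0,.045),cor1=(-.06,-.175,.034),cor2=(.056,-.175,.034),cor3=(.056,.068,.034),rack=(0,-.112,.046)).items():
    print(n,np.round(proj(m,(.555+c*l[0]-sn*l[1],.0458+sn*l[0]+c*l[1],l[2]))))
```

```text
1.775 [ 0.49   -0.1024  0.218 ] [[0.9209, 0.3897, -0.0013], [0.3898, -0.9209, 0.001], [-0.0008, -0.0015, -1.0]] [ 0.55  0.29 -0.07]
org [147.  51.]
hinge [138.  -4.]
cor1 [345. 122.]
cor2 [353. -22.]
cor3 [ 58. -23.]
rack [276.  50.]
```

View pics/w1.png

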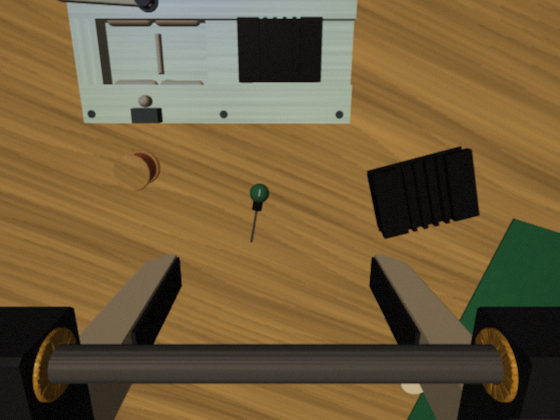

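The wrist view shows the station's near edge running from (83,123) to (351,123). The rack is at columns 238–322 and rows 17–82. In the recess, a bar that must be the key stands at column 158, rows 33–73. I'll measure with this view.

Run:
```python
from h import *
m=np.load("w1.npz");im=cv2.imread("pics/w1.png");hsv=cv2.cvtColor(im,cv2.COLOR_BGR2HSV)
roi=np.zeros(im.shape[:2],np.uint8);roi[:135,50:365]=1
al=((hsv[...,1]<60)&(hsv[...,2]>110)).astype(np.uint8)*roi
al=cv2.morphologyEx(al,cv2.MORPH_OPEN,np.ones((3,3)))
# near edge per column, left/right per row
bot=[(u,np.where(al[:,u])[0].max()+.5) for u in list(range(170,340,5))]
lf=[(np.where(al[v])[0].min()-.5,v) for v in range(25,118,3)]
rt=[(np.where(al[v])[0].max()+.5,v) for v in range(25,118,3)]
W=lambda L,z:np.array([ray(m,p,z)[:2] for p in L]).astype(np.float32)
def fit(P):
    v=cv2.fitLine(P,cv2.DIST_HUBER,0,.01,.01).ravel();return v
B=fit(W(bot,.034));print("near edge ang",np.degrees(np.arctan2(B[1],B[0])))
for n,L in(("l",lf),("r",rt)):
    v=fit(W(L,.034));print(n,np.degrees(np.arctan2(v[1],v[0])),v[2:])
yv=np.array(B[:2]);yv=yv if yv[1]>0 else -yv;xv=np.array([yv[1],-yv[0]])
f=lambda P:np.c_[P@xv,P@yv]
ax=np.median(f(W(bot,.034))[:,0]);l=np.median(f(W(lf,.034))[:,1]);r=np.median(f(W(rt,.034))[:,1])
print("len",l-r,"x-edge",ax)
O=xv*(ax+.060)+yv*((l-.068+r+.175)/2);print("origin",O,"from l",l-.068,"from r",r+.175)
bl=((hsv[...,2]<50)).astype(np.uint8);bl[:,:225]=0;bl[:,335:]=0;bl[90:]=0
bl=cv2.morphologyEx(bl,cv2.MORPH_OPEN,np.ones((5,5)));ys,xs=np.where(bl);print("rack px",xs.min(),xs.max(),ys.min(),ys.max())
q=f(W([(xs.min()-.5,50),(xs.max()+.5,50)],.046))-[O@xv,O@yv];print("rack y ends",q,q.mean(0))
g=im[45:62,135:185].astype(int).mean((0,2));print("key profile",np.round(g).astype(int))
for u in(155,158,161):print(u,(f(W([(u,52)],.020))-[O@xv,O@yv]))
s=read_state();print(s["tool_pos"][:2],(f(s["tool_pos"][None,:2])-[O@xv,O@yv]),xv,yv)
# keeper peg/hinge in top view
t=camera_model("top")
for n,uv,z in(("peg",(185+62/4.5,155+280/4.5),.071),("hinge",(185+208/4.5,155+240/4.5),.05)):print(n,f(ray(t,uv,z)[None,:2])-[O@xv,O@yv])
```

```text
near edge ang -67.05878
l 22.902416 [0.51514506 0.09891496]
r 24.380133 [ 0.60319716 -0.12741552]
len 0.24232084 x-edge 0.46822593
origin [0.5555818  0.04255576] from l -0.17770807 from r -0.17702891
rack px 238 321 18 81
rack y ends [[ 0.00019318 -0.07630405]
 [ 0.00016433 -0.1466631 ]] [ 0.00017875 -0.11148357]
key profile [163 164 163 164 165 164 164 165 165 165 165 165 165 165 165 165 165 165
 165 165 161 147 130 122 103  69  52  96 149 166 165 165 166 166 166 166
 166 166 166 166 166 166 166 165 165 166 165 165 165 166]
155 [[0.00118029 0.00081259]]
158 [[ 0.00117922 -0.00190091]]
161 [[ 0.00117815 -0.00461435]]
[ 0.49054312 -0.10398544] [[-0.11701424 -0.10959936]] [0.92090523 0.3897865 ] [-0.3897865   0.92090523]
peg [[0.04157983 0.05942919]]
hinge [[3.72374685e-02 5.39460431e-05]]
```

{"method": "carry_out", "body": {
  "moves": [
    {"jaw": 0.093,"dx": 0.058,"dy": 0.001,"dz": 0,"yaw": 0},
    {"jaw": 0.093,"dx": 0.059,"dy": 0.001,"dz": 0,"yaw": 0},
    {"jaw": 0.093,"dx": 0,"dy": 0,"dz": 0.06,"yaw": 0},
    {"jaw": 0.093,"dx": 0,"dy": 0,"dz": 0.06,"yaw": 0},
    {"jaw": 0.093,"dx": 0,"dy": 0,"dz": 0.04,"yaw": 0},
    {"jaw": 0.093,"dx": 0,"dy": 0,"dz": 0,"yaw": 0},
    {"jaw": 0.093,"dx": 0,"dy": 0,"dz": 0,"yaw": 0}
  ]
}}

```text
t: 2.7
tool_pos: [0.6009, -0.0628, 0.0606]
orientation: [3.079, 0.618, 0.003]
force: [-0.1, 0.5, 0.9]
opening: 0.0933
gripper_force: 0.0
```

```bash
cat >> h.py <<'E'
O=np.array([.5556,.0426]);xv=np.array([.9209,.3898]);yv=np.array([-.3898,.9209])
def st():
    s=read_state();d=s["tool_pos"][:2]-O;F=s["force"]
    T=R.from_rotvec(s["orientation"]).as_matrix()
    print("t %.2f x %.1f y %.1f z %.1f mm yaw %.2f | F %.1f %.1f %.1f | open %.1f gf %.1f"%(s["t"],1e3*d@xv,1e3*d@yv,1e3*s["tool_pos"][2],np.degrees(np.arctan2(T[1,0],T[0,0])),F[:2]@xv,F[:2]@yv,F[2],1e3*s["opening"],s["gripper_force"]))
E
python3 -c "from h import *;st()"
```

```text
t 2.70 x 0.6 y -114.7 z 60.6 mm yaw 22.68 | F 0.1 0.5 0.9 | open 93.3 gf 0.0
```

{"method": "carry_out", "body": {
  "grip_force": 8,
  "moves": [
    {"jaw": 0.093,"dx": 0,"dy": -0.003,"dz": 0.012,"yaw": 0},
    {"jaw": 0.093,"dx": 0,"dy": 0,"dz": 0.012,"yaw": 0},
    {"jaw": 0.066,"dx": 0,"dy": 0,"dz": 0,"yaw": 0},
    {"jaw": 0.066,"dx": 0,"dy": 0,"dz": 0,"yaw": 0},
    {"jaw": 0.066,"dx": 0,"dy": 0,"dz": 0,"yaw": 0},
    {"jaw": 0.066,"dx": 0,"dy": 0,"dz": 0,"yaw": 0}
  ]
}}

```text
t: 3.45
tool_pos: [0.5986, -0.0591, 0.0351]
orientation: [3.08, 0.619, 0.001]
force: [0.4, 0.3, 0.4]
opening: 0.0702
gripper_force: 8.0
```

```bash
python3 -c "from h import *;st()"
```

```text
t 3.45 x 0.0 y -110.4 z 35.1 mm yaw 22.73 | F 0.5 0.1 0.4 | open 70.2 gf 8.0
```

{"method": "carry_out", "body": {
  "moves": [
    {"jaw": 0.066,"dx": 0,"dy": -0.015,"dz": -0.001,"yaw": 0},
    {"jaw": 0.066,"dx": 0,"dy": -0.019,"dz": 0,"yaw": 0},
    {"jaw": 0.066,"dx": 0,"dy": -0.019,"dz": 0,"yaw": 0},
    {"jaw": 0.066,"dx": 0,"dy": -0.019,"dz": 0,"yaw": 0},
    {"jaw": 0.066,"dx": 0,"dy": -0.019,"dz": 0,"yaw": 0},
    {"jaw": 0.066,"dx": 0,"dy": -0.017,"dz": 0,"yaw": 0},
    {"jaw": 0.066,"dx": 0,"dy": 0,"dz": 0,"yaw": 0},
    {"jaw": 0.066,"dx": 0,"dy": 0,"dz": 0,"yaw": 0}
  ]
}}

```text
t: 4.45
tool_pos: [0.5568, 0.0404, 0.0358]
orientation: [3.08, 0.619, 0.001]
force: [0.4, 0.3, -1.2]
opening: 0.0699
gripper_force: 8.0
```

```bash
python3 -c "from h import *;st()"
```

```text
t 4.45 x 0.3 y -2.5 z 35.8 mm yaw 22.75 | F 0.4 0.1 -1.2 | open 69.9 gf 8.0
```

{"method": "carry_out", "body": {
  "moves": [
    {"jaw": 0.08,"dx": 0,"dy": 0,"dz": 0,"yaw": 0},
    {"jaw": 0.08,"dx": 0,"dy": 0,"dz": 0,"yaw": 0},
    {"jaw": 0.08,"dx": 0,"dy": 0,"dz": -0.016,"yaw": 0},
    {"jaw": 0.036,"dx": 0,"dy": 0,"dz": 0,"yaw": 0},
    {"jaw": 0.036,"dx": 0,"dy": 0,"dz": 0,"yaw": 0},
    {"jaw": 0.036,"dx": 0,"dy": 0,"dz": 0,"yaw": 0},
    {"jaw": 0.036,"dx": 0,"dy": 0,"dz": 0,"yaw": 0},
    {"jaw": 0.036,"dx": 0,"dy": 0,"dz": 0.007,"yaw": 0}
  ]
}}

```text
t: 5.45
tool_pos: [0.557, 0.0406, 0.0448]
orientation: [3.08, 0.619, 0.002]
force: [-0.6, 0.7, -0.9]
opening: 0.0372
gripper_force: 0.0
```

```bash
python3 -c "from h import *;st()"
```

```text
t 5.45 x 0.5 y -2.4 z 44.8 mm yaw 22.74 | F -0.3 0.9 -0.9 | open 37.2 gf 0.0
```

Now I'll press in small steps.

{"method": "carry_out", "body": {
  "moves": [
    {"jaw": 0.036,"dx": 0,"dy": 0,"dz": 0.001,"yaw": 0},
    {"jaw": 0.036,"dx": 0,"dy": 0,"dz": 0.001,"yaw": 0},
    {"jaw": 0.036,"dx": 0,"dy": 0,"dz": 0.001,"yaw": 0},
    {"jaw": 0.036,"dx": 0,"dy": 0,"dz": 0,"yaw": 0}
  ]
}}

```text
t: 5.95
tool_pos: [0.5568, 0.0408, 0.0423]
orientation: [-3.08, -0.619, -0.001]
force: [-2.8, 1.2, 6.9]
opening: 0.0357
gripper_force: 3.3
```

```bash
python3 -c "from h import *;st()"
```

```text
t 5.95 x 0.4 y -2.2 z 42.3 mm yaw 22.74 | F -2.1 2.2 6.9 | open 35.7 gf 3.3
```

{"method": "carry_out", "body": {
  "moves": [
    {"jaw": 0.036,"dx": 0,"dy": 0,"dz": 0.0005,"yaw": 0},
    {"jaw": 0.036,"dx": 0,"dy": 0,"dz": 0,"yaw": 0}
  ]
}}

```text
t: 6.2
tool_pos: [0.5569, 0.0408, 0.0422]
orientation: [-3.08, -0.619, -0.001]
force: [-4.3, 0.6, 9.2]
opening: 0.0361
gripper_force: 4.9
```

```bash
python3 -c "from h import *;st()"
```

```text
t 6.20 x 0.4 y -2.2 z 42.2 mm yaw 22.74 | F -3.7 2.2 9.2 | open 36.1 gf 4.9
```

{"method": "carry_out", "body": {
  "moves": [
    {"jaw": 0.036,"dx": 0,"dy": 0,"dz": 0.0005,"yaw": 0},
    {"jaw": 0.036,"dx": 0,"dy": 0,"dz": 0,"yaw": 0}
  ]
}}

```text
t: 6.45
tool_pos: [0.5569, 0.0407, 0.042]
orientation: [-3.08, -0.619, -0.001]
force: [-6.3, -0.2, 12.2]
opening: 0.0358
gripper_force: 6.3
```

```bash
python3 -c "from h import *;st()"
```

```text
t 6.45 x 0.5 y -2.2 z 42.0 mm yaw 22.74 | F -5.9 2.3 12.2 | open 35.8 gf 6.3
```

{"method": "carry_out", "body": {
  "moves": [
    {"jaw": 0.036,"dx": -0.0005,"dy": 0,"dz": 0.0005,"yaw": 0},
    {"jaw": 0.036,"dx": 0,"dy": 0,"dz": 0.0005,"yaw": 0},
    {"jaw": 0.036,"dx": 0,"dy": 0,"dz": 0,"yaw": 0}
  ]
}}

```text
t: 6.82
tool_pos: [0.556, 0.0403, 0.04]
orientation: [3.08, 0.619, -0.001]
force: [0.4, 0.2, 1.8]
opening: 0.0358
gripper_force: 0.9
```

```bash
python3 -c "from h import *;st()"
```

```text
t 6.83 x -0.5 y -2.2 z 40.0 mm yaw 22.74 | F 0.5 0.0 1.8 | open 35.8 gf 0.9
```

{"method": "carry_out", "body": {
  "moves": [
    {"jaw": 0.036,"dx": 0,"dy": 0,"dz": 0.0005,"yaw": 0},
    {"jaw": 0.036,"dx": 0,"dy": 0,"dz": 0.0005,"yaw": 0},
    {"jaw": 0.036,"dx": 0,"dy": 0,"dz": 0,"yaw": 0}
  ]
}}

```text
t: 7.2
tool_pos: [0.5564, 0.0404, 0.0393]
orientation: [3.08, 0.619, 0.001]
force: [-3.6, -0.4, 6.9]
opening: 0.0361
gripper_force: 4.1
```

```bash
python3 -c "from h import *;st()"
```

```text
t 7.20 x -0.1 y -2.3 z 39.3 mm yaw 22.73 | F -3.5 1.0 6.9 | open 36.1 gf 4.1
```

{"method": "carry_out", "body": {
  "moves": [
    {"jaw": 0.036,"dx": 0,"dy": 0,"dz": 0.001,"yaw": 0},
    {"jaw": 0.036,"dx": 0,"dy": 0,"dz": 0.001,"yaw": 0},
    {"jaw": 0.036,"dx": 0,"dy": 0,"dz": 0,"yaw": 0}
  ]
}}

```text
t: 7.58
tool_pos: [0.5572, 0.0406, 0.0379]
orientation: [3.08, 0.619, 0.003]
force: [-1.9, 0.7, 10.2]
opening: 0.0364
gripper_force: 5.1
```

```bash
python3 -c "from h import *;st()"
```

```text
t 7.58 x 0.7 y -2.4 z 37.9 mm yaw 22.74 | F -1.5 1.4 10.2 | open 36.4 gf 5.1
```

{"method": "carry_out", "body": {
  "moves": [
    {"jaw": 0.036,"dx": 0,"dy": 0,"dz": 0.001,"yaw": 0},
    {"jaw": 0.036,"dx": 0,"dy": 0,"dz": 0,"yaw": 0}
  ]
}}

```text
t: 7.82
tool_pos: [0.5577, 0.0408, 0.037]
orientation: [3.08, 0.619, 0.005]
force: [-0.1, 0.9, 8.2]
opening: 0.0364
gripper_force: 3.6
```

```bash
python3 -c "from h import *;st()"
```

```text
t 7.83 x 1.2 y -2.5 z 37.0 mm yaw 22.73 | F 0.2 0.9 8.2 | open 36.4 gf 3.6
```

{"method": "carry_out", "body": {
  "moves": [
    {"jaw": 0.036,"dx": 0,"dy": 0,"dz": 0.001,"yaw": 0},
    {"jaw": 0.036,"dx": 0,"dy": 0,"dz": 0.001,"yaw": 0},
    {"jaw": 0.036,"dx": 0,"dy": 0,"dz": 0,"yaw": 0}
  ]
}}

```text
t: 8.2
tool_pos: [0.5578, 0.0407, 0.0347]
orientation: [3.08, 0.619, 0.005]
force: [1.1, 0.0, 2.6]
opening: 0.0359
gripper_force: 1.3
```

```bash
python3 -c "from h import *;st()"
```

```text
t 8.20 x 1.3 y -2.6 z 34.7 mm yaw 22.73 | F 1.0 -0.4 2.6 | open 35.9 gf 1.3
```

{"method": "carry_out", "body": {
  "moves": [
    {"jaw": 0.036,"dx": 0,"dy": 0,"dz": 0.001,"yaw": 0},
    {"jaw": 0.036,"dx": 0,"dy": 0,"dz": 0.001,"yaw": 0},
    {"jaw": 0.036,"dx": 0,"dy": 0,"dz": 0,"yaw": 0}
  ]
}}

```text
t: 8.57
tool_pos: [0.5575, 0.0406, 0.0342]
orientation: [3.08, 0.619, 0.004]
force: [-5.7, 1.6, 20.7]
opening: 0.0359
gripper_force: 10.6
```

```bash
python3 -c "from h import *;st()"
```

```text
t 8.57 x 1.0 y -2.6 z 34.2 mm yaw 22.74 | F -4.7 3.7 20.7 | open 35.9 gf 10.6
```

{"method": "carry_out", "body": {
  "moves": [
    {"jaw": 0.036,"dx": 0,"dy": 0,"dz": 0.001,"yaw": 0},
    {"jaw": 0.036,"dx": 0,"dy": 0,"dz": 0,"yaw": 0},
    {"jaw": 0.036,"dx": 0,"dy": 0,"dz": -0.005,"yaw": 0},
    {"jaw": 0.036,"dx": 0,"dy": 0,"dz": -0.05,"yaw": 0},
    {"jaw": 0.036,"dx": -0.03,"dy": 0,"dz": -0.05,"yaw": 0},
    {"jaw": 0.036,"dx": -0.05,"dy": 0,"dz": -0.03,"yaw": 0},
    {"jaw": 0.036,"dx": -0.02,"dy": 0,"dz": 0,"yaw": 0},
    {"jaw": 0.036,"dx": 0,"dy": 0,"dz": 0,"yaw": 0}
  ]
}}

```text
t: 9.57
tool_pos: [0.463, 0.0014, 0.1654]
orientation: [3.08, 0.618, -0.0]
force: [0.9, 0.4, -0.4]
opening: 0.0363
gripper_force: 0.0
```

Run:
```python
from h import *
st();m=camera_model("wrist");im=read_camera("wrist")[:,:,::-1];cv2.imwrite("pics/w2.png",im);np.savez("w2.npz",camera_matrix=m["camera_matrix"],view=m["view"])
```

```text
t 9.57 x -101.4 y -1.9 z 165.4 mm yaw 22.67 | F 1.0 0.1 -0.4 | open 36.3 gf 0.0
```

View pics/w2.png

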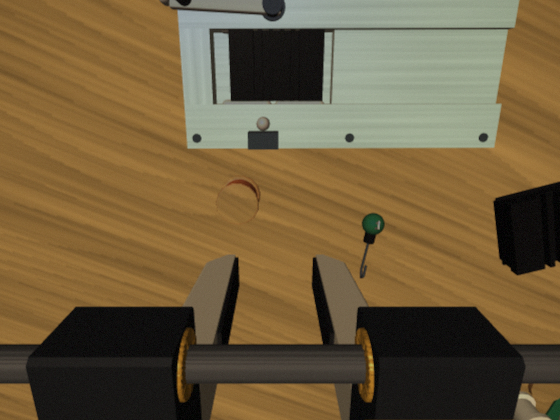

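The rack now sits flush in the recess (columns 229–323, rows 30–102) with no proud side faces. The keeper hinge is at (275,9). The peg is out of view, so I'll locate it in the first top image.

Run:
```python
from h import *
im=cv2.imread("pics/top0.png");t=camera_model("top");g=im.max(2);
b=(g<95).astype(np.uint8);b[:,:190]=0;b[:,245:]=0;b[:200]=0;b[225:]=0
n,_,s,c=cv2.connectedComponentsWithStats(b)
for i in range(1,n):
    if s[i,4]>8:
        for z in (.06,.071):
            p=ray(t,c[i],z)[:2]-O;print(s[i],c[i],z,np.round([p@xv*1e3,p@yv*1e3],1))
m=np.load("w2.npz")
p=ray(m,(275,9),.05)[:2]-O;print("hinge w2",p@xv,p@yv)
for h in [(40,0,45),(40,0,50)]:print(proj(t,[*(O+xv*h[0]/1e3+yv*h[1]/1e3),h[2]/1e3]))
```

```text
[227 205   8   7  44] [230.93181818 208.        ] 0.06 [36.   0.1]
[227 205   8   7  44] [230.93181818 208.        ] 0.071 [33.8 -0.1]
[196 215   6   6  29] [198.4137931 217.4137931] 0.06 [43.8 61. ]
[196 215   6   6  29] [198.4137931 217.4137931] 0.071 [41.5 60.1]
hinge w2 0.035698746488645246 -0.0026644856917403294
[230.9033957  207.43870166]
[230.64579484 206.96405617]
```

{"method": "carry_out", "body": {
  "moves": [
    {"jaw": 0.036,"dx": 0.05,"dy": -0.02,"dz": 0,"yaw": 0},
    {"jaw": 0.036,"dx": 0.05,"dy": -0.021,"dz": 0,"yaw": 0},
    {"jaw": 0.036,"dx": 0.0435,"dy": -0.021,"dz": 0,"yaw": 0},
    {"jaw": 0.036,"dx": 0,"dy": 0,"dz": 0.05,"yaw": 0},
    {"jaw": 0.036,"dx": 0,"dy": 0,"dz": 0.03,"yaw": 0},
    {"jaw": 0.036,"dx": 0,"dy": 0,"dz": 0,"yaw": 0},
    {"jaw": 0.036,"dx": 0,"dy": 0,"dz": 0,"yaw": 0}
  ]
}}

```text
t: 10.5
tool_pos: [0.573, 0.1147, 0.0862]
orientation: [-3.08, -0.619, -0.001]
force: [-0.0, -0.1, 0.0]
opening: 0.0363
gripper_force: 0.0
```

```bash
python3 -c "from h import *;st()"
```

```text
t 10.50 x 44.1 y 59.6 z 86.2 mm yaw 22.74 | F -0.1 -0.1 0.0 | open 36.3 gf 0.0
```

{"method": "carry_out", "body": {
  "grip_force": 10,
  "moves": [
    {"jaw": 0.036,"dx": -0.002,"dy": 0,"dz": 0.018,"yaw": 0},
    {"jaw": 0.036,"dx": 0,"dy": 0,"dz": 0.015,"yaw": 0},
    {"jaw": 0.036,"dx": 0,"dy": 0,"dz": 0,"yaw": 0},
    {"jaw": 0.005,"dx": 0,"dy": 0,"dz": 0,"yaw": 0},
    {"jaw": 0.005,"dx": 0,"dy": 0,"dz": 0,"yaw": 0},
    {"jaw": 0.005,"dx": 0,"dy": 0,"dz": 0,"yaw": 0},
    {"jaw": 0.005,"dx": 0,"dy": 0,"dz": 0,"yaw": 0}
  ]
}}

```text
t: 11.38
tool_pos: [0.5709, 0.1136, 0.0532]
orientation: [3.08, 0.619, 0.002]
force: [-0.6, -0.8, 1.2]
opening: 0.01
gripper_force: 10.0
```

```bash
python3 -c "from h import *;st()"
```

```text
t 11.38 x 41.8 y 59.5 z 53.2 mm yaw 22.73 | F -0.9 -0.5 1.2 | open 10.0 gf 10.0
```

{"method": "carry_out", "body": {
  "grip_force": 20,
  "moves": [
    {"jaw": 0.005,"dx": -0.006,"dy": 0.0003,"dz": 0,"yaw": 0},
    {"jaw": 0.005,"dx": -0.006,"dy": 0.0005,"dz": 0,"yaw": 0},
    {"jaw": 0.005,"dx": -0.0115,"dy": 0.0032,"dz": 0,"yaw": 0},
    {"jaw": 0.005,"dx": -0.0107,"dy": 0.0054,"dz": 0,"yaw": 0},
    {"jaw": 0.005,"dx": -0.0094,"dy": 0.0075,"dz": 0,"yaw": 0},
    {"jaw": 0.005,"dx": 0,"dy": 0,"dz": 0,"yaw": 0}
  ]
}}

```text
t: 12.12
tool_pos: [0.5335, 0.0817, 0.0527]
orientation: [-3.077, -0.619, 0.008]
force: [-13.3, 6.6, 13.1]
opening: 0.0089
gripper_force: 20.0
```

```bash
python3 -c "from h import *;st()"
```

```text
t 12.12 x -5.1 y 44.6 z 52.7 mm yaw 22.73 | F -9.7 11.3 13.1 | open 8.9 gf 20.0
```

Run:
```python
from h import *
im=read_camera("scene")[:,:,::-1];cv2.imwrite("pics/s2.png",cv2.resize(im[110:290,190:420],None,fx=3,fy=3,interpolation=cv2.INTER_CUBIC))
```

```text
(no output)
```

View pics/s2.png

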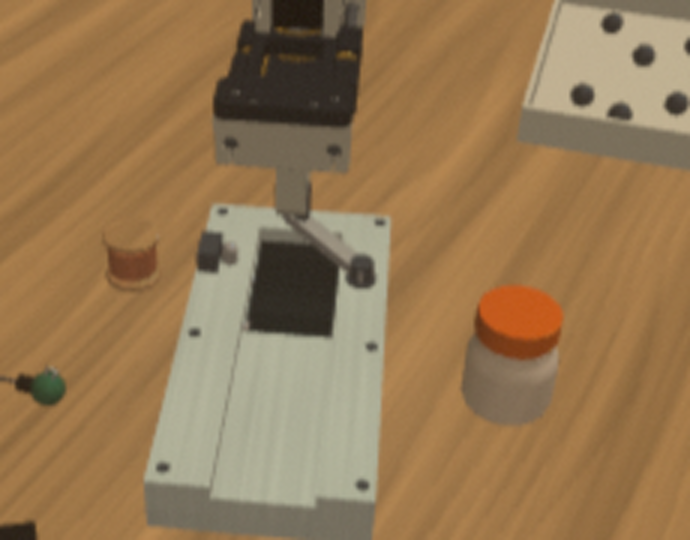

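The scene crop shows the bar at roughly 0.85 rad, from its hinge at (361,270) to the fingers at (293,205), and the rack still flush. The peg has crept to the trailing edge of the pads, so I'll re-centre the grip on it.

{"method": "carry_out", "body": {
  "moves": [
    {"jaw": 0.03,"dx": 0,"dy": 0,"dz": 0,"yaw": 0},
    {"jaw": 0.03,"dx": 0,"dy": 0,"dz": 0,"yaw": 0},
    {"jaw": 0.03,"dx": 0,"dy": 0,"dz": 0,"yaw": 0}
  ]
}}

```text
t: 12.55
tool_pos: [0.5366, 0.0809, 0.0524]
orientation: [3.08, 0.619, -0.0]
force: [-0.6, -0.4, -0.1]
opening: 0.0291
gripper_force: 0.0
```

Run:
```python
from h import *
st();t=camera_model("top");im=read_camera("top")[:,:,::-1];cv2.imwrite("pics/t2.png",cv2.resize(im[155:285,185:350],None,fx=4.5,fy=4.5,interpolation=cv2.INTER_CUBIC))
```

```text
t 12.55 x -2.6 y 42.7 z 52.4 mm yaw 22.72 | F -0.7 -0.2 -0.1 | open 29.1 gf 0.0
```

View pics/t2.png

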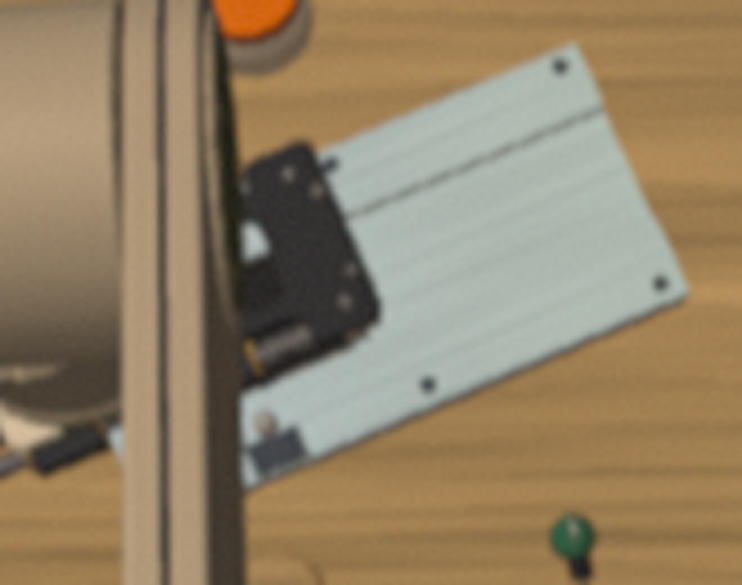

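The arm hides the bar in the top view. I'll shift towards the estimated peg position at about (2.5, 46) mm and re-grip.

{"method": "carry_out", "body": {
  "grip_force": 10,
  "moves": [
    {"jaw": 0.03,"dx": 0.005,"dy": -0.003,"dz": 0,"yaw": 0},
    {"jaw": 0.03,"dx": 0,"dy": 0,"dz": 0,"yaw": 0},
    {"jaw": 0.005,"dx": 0,"dy": 0,"dz": 0,"yaw": 0},
    {"jaw": 0.005,"dx": 0,"dy": 0,"dz": 0,"yaw": 0},
    {"jaw": 0.005,"dx": 0,"dy": 0,"dz": 0,"yaw": 0},
    {"jaw": 0.005,"dx": 0,"dy": 0,"dz": 0,"yaw": 0}
  ]
}}

```text
t: 13.35
tool_pos: [0.5405, 0.0857, 0.0527]
orientation: [3.08, 0.619, 0.001]
force: [3.1, -1.2, -1.8]
opening: 0.0095
gripper_force: 10.0
```

```bash
python3 -c "from h import *;st()"
```

```text
t 13.35 x 2.9 y 45.6 z 52.7 mm yaw 22.73 | F 2.4 -2.3 -1.8 | open 9.5 gf 10.0
```

{"method": "carry_out", "body": {
  "grip_force": 15,
  "moves": [
    {"jaw": 0.005,"dx": -0.0045,"dy": 0.0045,"dz": 0,"yaw": 0},
    {"jaw": 0.005,"dx": -0.0043,"dy": 0.0048,"dz": 0,"yaw": 0},
    {"jaw": 0.005,"dx": -0.0033,"dy": 0.005,"dz": 0,"yaw": 0},
    {"jaw": 0.005,"dx": -0.003,"dy": 0.0052,"dz": 0,"yaw": 0},
    {"jaw": 0.005,"dx": -0.0033,"dy": 0.0084,"dz": 0,"yaw": 0},
    {"jaw": 0.005,"dx": 0,"dy": 0,"dz": 0,"yaw": 0}
  ]
}}

```text
t: 14.1
tool_pos: [0.5329, 0.0521, 0.0524]
orientation: [3.08, 0.618, -0.004]
force: [-6.0, -0.7, 3.7]
opening: 0.0093
gripper_force: 15.0
```

```bash
python3 -c "from h import *;st()"
```

```text
t 14.10 x -17.2 y 17.6 z 52.4 mm yaw 22.69 | F -5.8 1.7 3.7 | open 9.3 gf 15.0
```

{"method": "carry_out", "body": {
  "moves": [
    {"jaw": 0.005,"dx": -0.0025,"dy": 0.0058,"dz": 0,"yaw": 0},
    {"jaw": 0.005,"dx": -0.0005,"dy": 0.004,"dz": 0,"yaw": 0},
    {"jaw": 0.005,"dx": -0.0004,"dy": 0.003,"dz": 0,"yaw": 0},
    {"jaw": 0.005,"dx": -0.0003,"dy": 0.003,"dz": 0,"yaw": 0},
    {"jaw": 0.005,"dx": 0,"dy": 0.002,"dz": 0,"yaw": 0},
    {"jaw": 0.005,"dx": 0,"dy": 0,"dz": 0,"yaw": 0}
  ]
}}

```text
t: 14.85
tool_pos: [0.5376, 0.0348, 0.0525]
orientation: [3.08, 0.619, -0.0]
force: [-1.0, -0.8, 0.4]
opening: 0.0093
gripper_force: 15.0
```

```bash
python3 -c "from h import *;st()"
```

```text
t 14.85 x -19.7 y -0.2 z 52.5 mm yaw 22.72 | F -1.3 -0.4 0.4 | open 9.3 gf 15.0
```

{"method": "carry_out", "body": {
  "moves": [
    {"jaw": 0.005,"dx": 0,"dy": 0.001,"dz": 0,"yaw": 0},
    {"jaw": 0.005,"dx": 0,"dy": 0.001,"dz": 0,"yaw": 0},
    {"jaw": 0.005,"dx": 0,"dy": 0.001,"dz": 0,"yaw": 0},
    {"jaw": 0.005,"dx": 0,"dy": 0,"dz": 0,"yaw": 0}
  ]
}}

```text
t: 15.35
tool_pos: [0.5377, 0.0344, 0.0524]
orientation: [-3.077, -0.619, 0.002]
force: [-6.7, 9.2, 2.9]
opening: 0.0099
gripper_force: 15.0
```

```bash
python3 -c "from h import *;st()"
```

```text
t 15.35 x -19.7 y -0.6 z 52.4 mm yaw 22.76 | F -2.6 11.1 2.9 | open 9.9 gf 15.0
```

The bar hit its hard stop at y ≈ -0.6 mm with 11 N, so it is shut. I'll back off the offset, release, rise and check.

{"method": "carry_out", "body": {
  "moves": [
    {"jaw": 0.005,"dx": 0,"dy": -0.0025,"dz": 0,"yaw": 0},
    {"jaw": 0.03,"dx": 0,"dy": 0,"dz": 0,"yaw": 0},
    {"jaw": 0.03,"dx": 0,"dy": 0,"dz": 0,"yaw": 0},
    {"jaw": 0.03,"dx": 0,"dy": 0,"dz": 0,"yaw": 0},
    {"jaw": 0.03,"dx": 0,"dy": 0,"dz": -0.04,"yaw": 0},
    {"jaw": 0.03,"dx": -0.03,"dy": 0,"dz": -0.05,"yaw": 0},
    {"jaw": 0.03,"dx": -0.06,"dy": 0,"dz": -0.02,"yaw": 0},
    {"jaw": 0.03,"dx": -0.02,"dy": 0,"dz": 0,"yaw": 0}
  ]
}}

```text
t: 16.35
tool_pos: [0.4366, -0.0085, 0.1648]
orientation: [3.078, 0.618, 0.007]
force: [1.3, -0.6, -0.3]
opening: 0.03
gripper_force: 0.0
```

Run:
```python
from h import *
st();a=read_camera("wrist")[:,:,::-1];b=read_camera("scene")[:,:,::-1]
w=cv2.resize(a[0:230,100:520],(800,438));s=cv2.resize(b[150:300,210:410],(400,300),interpolation=cv2.INTER_CUBIC)[:160]
s=cv2.resize(b[165:265,220:340],(400,160*2))[:160] if 0 else s
c=np.zeros((600,800,3),np.uint8);c[:438]=w;c[438:598,:400]=s;c[438:598,400:]=cv2.resize(b[170:250,220:420],(400,160),interpolation=cv2.INTER_CUBIC)
cv2.imwrite("pics/f.png",c)
```

```text
t 16.35 x -129.5 y -0.7 z 164.8 mm yaw 22.70 | F 1.0 -1.1 -0.3 | open 30.0 gf 0.0
```

View pics/f.png

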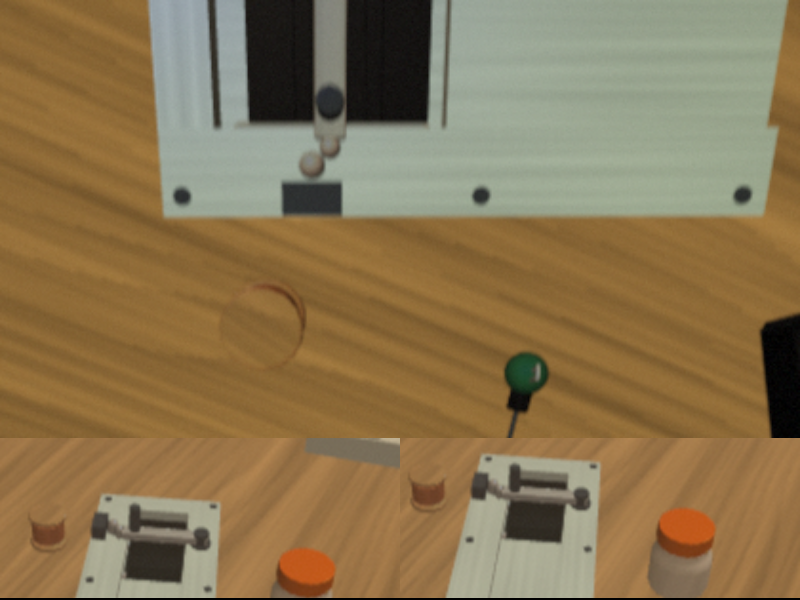

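The bar lies straight across the flush rack. Its tooth at (330,146) is past the detent ball at (312,163), and the bystanders look untouched. I'm handing in.

```bash
python3 -c "from plant import *;print(close_job())"
```

```text
the job is handed in; nothing more can be done
None
```

The job is handed in: the rack is pressed home and flush over the key, the keeper bar is shut past its detent, and the spool, jar and jig head look unmoved, though no verdict came back.

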